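# Click the turret stop round to its tallest post and test it

## Robot

A 6-joint arm with a two-finger parallel gripper is mounted at the origin on a cart in front of the work surface, level with it; the furniture and walls round the work are solid. World frame = base frame: x ahead of the robot, y to its left, z up, the work surface at z = 0. Lengths are in m, angles in rad, forces in N, time in s.
With the tool pointing down it reaches from about 0.25 to 0.725 m from the base axis. Payload 9.7 kg.
Tool frame: the origin (TCP) lies midway between the tips of the shut fingers; the grasp point (between the pads) lies 19 mm behind it (arm.grip_depth is the distance from the TCP to the grasp point, in m); z points along the fingers, y is the line along which they close (so a half turn about z gives the same grasp; the last joint's range is limited). The gripper opens to 85 mm and grips with 20 to 120 N. Pads are 22 mm wide; open, the fingers measure 114 mm over their backs; the gripper's body (76 mm by 85 mm) begins 54 mm behind the grasp point. The pads swing forward as they close: fully open they stand 13 mm farther back than shut.
Start: joints at [1.331, 0.087, 0.176, 1.66, 0, 1.571], TCP at [0.131, 0.534, 0.231] pointing down, gripper open.
Joint ranges: [-3.13, 3.13], [-0.85, 1.81], [-1.15, 1.24], [-2.2, 2.28], [-1.44, 1.52], [-3.14, 3.14]. Speed limits (rad/s): [2.22, 2.22, 2.57, 3.14, 3.14, 3.14].

## Interface

Orientations are given as a unit quaternion [x, y, z, w].
In Python, from plant import arm gives the robot as it stands.
- The arm moves only by the tool servo_tool, never from a script. Its argument "moves" is a list of rows, each a list of 2 entries, a list of its own where there are three numbers: the shift along the tool's x, y, z in mm, then the turn about the tool's z in rad. A call has exactly 10 rows; each row shifts and turns the commanded pose from where the row before left it, along the tool's axes as they then stand; what a row does not reach is not made up. A row lasts 1/12 s, in which the tool goes at most 41.7 mm and 7.16 degrees, less where a joint would pass 70% of its speed; a pose out of reach is approached as far as the arm can. A call is refused whole if a number of a shift passes 41.7 or a number of a turn 0.125, either way. A call with a gripper value outside its range is refused whole. "claw" is the gripper's target within -1 to 1 (fully open at 1, half-way at 0, shut at -1), set as the call begins (left out, the last holds). The fingers move at their own pace and stop on an object; "newtons" is the grip in N (left out, the last holds). Time passes only in rows, so rows that do not move let the fingers close, or fill a call up. It gives the time, the measured TCP pose, the force, the opening and the grip force at its end, in the units of the state.
- arm.state(): the state, without advancing time (a new reading comes with each control period).
- arm.capture(name): name is "side" or "top"; returns (picture, depth): 420x560x3 uint8, red, green, blue; 420x560 float32, m along the optical axis (not along the pixel's ray), 0 where there is no reading.
- arm.calibration(name): a dict with "fx", "fy", "cx", "cy" (pixels), "camera_from_world" (4x4, takes a point from world to camera coordinates). Camera axes: x right, y down, z forward; pixel columns grow to the right and rows downward; lengths in m; the calibration is good to about 2 mm. A picture is of the moment at which its call begins. calibration takes no time and is no camera call.
- arm.finish_job(): hands the job in; it is judged then, once.
The state is a dict: "time_s": time; "qpos": joint angles; "qvel": joint speeds; "joint_torque": joint torques, N m; "tcp_pos": TCP position; "eef_rot": TCP orientation; "force": force on the tool from outside, world axes, zero at the start; "ft_torque": the same for the moment, N m; "finger_gap": finger opening in m; "gripper_force": force on a finger pad.
Only numpy, scipy, OpenCV 4.12 (cv2) and the standard library are available. Lean on these libraries where they do the work, as an engineer would, in place of code of your own. Each camera call takes 0.05 s, during which the arm holds its last target. There are 200 camera calls.

## Task

Set the turret stop on the bench to its tallest post: flick the edge lugs of the wheel lightly with a fingertip, click by click and counter-clockwise seen from above, until the tallest post has clicked in under the stop rod, and do not turn it past. Then press the stop rod's black knob all the way down, so that the rod lands on that post, and let it spring back up. Only touch and push, squeeze nothing; keep off the posts themselves and leave the loose tools and hardware where they are.

Things in the scene. Friction and masses are not known exactly. Their poses are not given: they have to be found in the camera images.
- turret: Turret stop, fixed to the bench. Origin on the bench top under the wheel's axis; z up; x points from that axis to the column at the back, y to its left. Grey foot 150 x 90 x 10 mm (x -55 to +95 mm), on it a drum of radius 43 mm up to z 20 mm. Column at x 75 to 91 mm, with an arm (26 mm wide, z 92 to 104 mm) reaching forward to x 16 mm; it holds the stop rod upright at x 32 mm, y 0
- wheel_hub (a point): Centre of the aluminium wheel, on its vertical axis, 29 mm above the bench. The wheel is a disc of radius 48 mm, 22 to 36 mm above the bench, with six lugs on its edge, each 9 mm thick, as high as the disc, reaching out to 66 mm from the axis
- front_gap (a point): Fixed point on the turret's front (-x) side, 60 mm from the wheel's axis and 29 mm above the bench: at every click it is the middle of the open gap, about 50 mm across, between two lugs. In every click the lugs stand at 30, 90, 150, 210, 270 and 330 degrees from the turret's x axis, counter-clockwise from above
- stop_wheel (a joint): Wheel angle, rad, growing counter-clockwise from above. Six spring clicks a turn, 1.047 rad each, resting at multiples of it; 0: tallest post under the rod. Starts one to three clicks short (-1.05, -2.09, -3.14); an end stop at -3.65. A lug needs 1.5 to 4 N; past half a click (0.52 rad) the wheel jumps on to the next click by itself, released sooner it springs back
- tall_post (a point): Centre of the top of the tallest of six dark steel posts of 12 mm diameter that stand on the wheel, 32 mm from its axis, every 60 degrees. It is 30 mm tall (top 66 mm above the bench); the others are 19, 16, 13, 10 and 7 mm tall. The posts are not to be touched
- stop_rod (a joint): How far the stop rod is pressed down, in m: 0 up, 0.010 fully down, where its tip meets the tallest post's top. A spring lifts it again; about 1 N to start and 4 N to bottom
- rod_top (a point): Centre of the top face of the stop rod's round black knob, 28 mm in diameter and 12 mm high, 128 mm above the bench when up
- pliers: Red-handled pliers, 166 x 58 x 14 mm, lying left of the turret; bystander, loose
- chuck_key: Steel chuck key, 52 x 63 x 18 mm, right of the turret; bystander, loose
- offcut_1: Wooden offcut block, 40 x 85 x 38 mm, at the right; bystander, loose
- screwdriver_amber: Amber-handled screwdriver, 28 x 171 x 28 mm, at the left; bystander, loose
- adjustable_wrench: Adjustable wrench, 38 x 177 x 11 mm, at the right of the bench; bystander, loose
- tape_measure: Yellow tape measure, 41 x 93 x 64 mm, at the left of the bench; bystander, loose

How it is judged:
On the way, in this order (a step that is already met when the one before it is completed fails the run):
1. the wheel rests in the click with the tallest post under the stop rod (value of joint stop_wheel between -0.12 and 0.12 rad), for 0.2 s.
2. the stop rod is pressed down onto the tallest post (all of step 1 and value of joint stop_rod above 0.0085 m), for 0.05 s.
At the end, for the whole second after the job is handed in: The wheel rests within 0.12 rad of the click that has the tallest post under the stop rod, the rod has been pressed down at least 8.5 of its 10 mm and is up again (within 2 mm) (all of step 1 and value of joint stop_rod below 0.002 m); the robot touches nothing.
It fails at once if the wheel is turned past the tallest post (more than 0.6 rad beyond) (value of joint stop_wheel above 0.6 rad).
It fails at once if the stop rod is pressed while another post is under it (value of joint stop_rod above 0.005 m and value of joint stop_wheel below -0.3 rad).
It fails at once if the robot pushes on the posts (over 1 N) (contact force between any of the fingers, the arm and stop_wheel_c7 above 1 N or contact force between any of the fingers, the arm and stop_wheel_c8 above 1 N or contact force between any of the fingers, the arm and stop_wheel_c9 above 1 N or contact force between any of the fingers, the arm and stop_wheel_c10 above 1 N or contact force between any of the fingers, the arm and stop_wheel_c11 above 1 N or contact force between any of the fingers, the arm and stop_wheel_c12 above 1 N).
It fails at once if the wheel (over 20 N) or the stop rod (over 40 N) is squeezed or forced (contact force between the fingers and stop_wheel above 20 N or contact force between the fingers and stop_rod above 40 N).
It fails at once if a loose bystander is lifted or moved more than 15 mm (distance of any of pliers, chuck_key, offcut_1, screwdriver_amber, adjustable_wrench, tape_measure from where it was at the start of the episode above 0.015 m).
It also fails if it takes over 54 s, if anything falls off the work surface, if the arm or the gripper's body presses on something with over 40 N, if the wrist force passes 120 N, or if a joint passes its speed limit or range.

## Working session

There is one attempt and no reset: what is moved stays moved. The work goes in short steps, Python scripts to look and compute and a tool call to move; the robot and the scene stay as the last step left them, time stands still between calls to the robot, and variables do not carry over. Pictures are saved under pics/ and viewed, at most 10 in all, crops included, and the job is handed in when it is done.

Besides the shell and the picture viewer there is one more tool, called after "Request:" by a JSON object that holds its "method" and its "body". servo_tool: Moves the arm, as the interface text tells. Its arguments: {"type":"object","properties":{"moves":{"type":"array"},"claw":{"type":"number"},"newtons":{"type":"number"}},"required":["moves"]}

```bash
mkdir -p pics; ls
python3 - <<'E'
from plant import arm
import cv2,numpy as np
for n in("top","side"):
    p,d=arm.capture(n); cv2.imwrite(f"pics/{n}0.png",p[:,:,::-1]); np.save(f"{n}0.npy",d)
    c=arm.calibration(n); print(n,c["fx"],c["cx"],c["cy"],np.round(np.linalg.inv(c["camera_from_world"]),3).tolist())
s=arm.state(); print(s["time_s"],s["tcp_pos"],s["eef_rot"],s["finger_gap"],s["force"])
E
```

```text
pics
top 387.42852760938274 280.2132049352012 209.65088525487783 [[0.025, -0.982, 0.188, 0.353], [-1.0, -0.021, 0.023, 0.047], [-0.018, -0.189, -0.982, 1.012], [0.0, 0.0, 0.0, 1.0]]
side 443.49149064420243 281.120412764351 204.5516191316293 [[1.0, 0.016, -0.004, 0.525], [0.012, -0.554, 0.833, -0.807], [0.011, -0.832, -0.554, 0.669], [0.0, 0.0, 0.0, 1.0]]
0.1 [0.13057215 0.53404641 0.23064786] [ 1.19624681e-01  9.92819000e-01 -6.01000672e-04 -8.30634979e-05] 0.08557492435372281 [-0.46120775 -0.57287977  0.52818172]
```

View pics/top0.png

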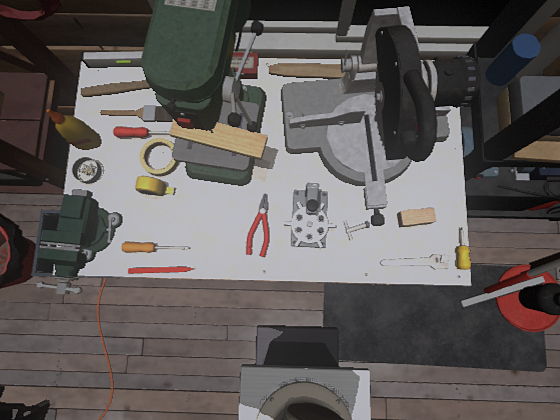

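View pics/side0.png

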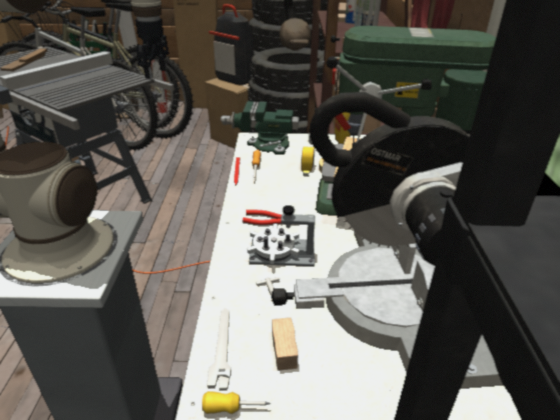

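Top view: the turret is at about (309,218), with its column at the back (313,190), pliers left at (258,227) and chuck key right at (356,229). Side view: the turret is at (280,240) with the knob at (288,210). Next I zoom in and measure.

```bash
cat > h.py <<'E'
from plant import arm
import cv2,numpy as np
def px(n,P):
    c=arm.calibration(n); q=np.asarray(c["camera_from_world"])@np.r_[P,1]
    return c["fx"]*q[0]/q[2]+c["cx"], c["fy"]*q[1]/q[2]+c["cy"]
def cloud(n,d):
    c=arm.calibration(n); v,u=np.mgrid[:420,:560]
    C=np.stack([(u-c["cx"])/c["fx"]*d,(v-c["cy"])/c["fy"]*d,d,np.ones_like(d)],-1)
    return (C@np.linalg.inv(c["camera_from_world"]).T)[...,:3]
E
python3 - <<'E'
from h import *
t=cv2.imread("pics/top0.png")[170:265,235:385]; s=cv2.imread("pics/side0.png")[190:300,230:340]
t=cv2.resize(t,None,fx=5,fy=5,interpolation=2)
s=cv2.resize(s,None,fx=5,fy=5,interpolation=2)
cv2.imwrite("pics/topz.png",t);cv2.imwrite("pics/sidez.png",s)
W=cloud("top",np.load("top0.npy"))
for y in range(178,256,3):
    print(y,' '.join('%3d'%(1000*W[y,x,2]) for x in range(280,344,3)))
for uv in((309,218),(313,200),(313,190),(309,245)): print(uv,W[uv[1],uv[0]].round(3))
E
```

```text
178  -1   0   0   3   0   3 1011   4   0   0  -1   0   0   2   1   0   1  -4   2  -1  19  29
181   0   3   0 1011   0   0  -1  -2   1   0   0   5   0  -1   0  -1   1   1   3   1   0  11
184   0  -2   0   1   3   1   0   0   0 103 104 105 104  -2   0  -2   0   1   1   5   0   0
187   0  -2   0   1   0   0   0   3   0 101 105 103 107   2   0   2  -2   0   0   2   3   1
190   0   0   0   0  -1   9  10   7   6 102 103 108 104   3   2  -1   0  -1  -2   0   1   1
193   2  -2   0   0   0   9  16  11   8 102 103 105 105   9  11  11   1  -1  -1   1  -2   2
196  -1   2  -1   0   1   9   9  13  10 106 104 106 107   7  12   8   3   0   0   2   1   0
199   1   0   2  -1  -1  14   8   7   9 102 127 128 107  12   8  10   3   2   0  -2  -2   3
202   0   1   0   0   3  13  34  11  11 128 128 130 127   9   8  11   3   3   0   2   1   0
205   0   0   1 1011   3  11  34  35  10 127 131 129 128  11  36  10   2   0   0   0   1   1
208  -2  -1   0   3   0   9   8  37  36 105 1011 127 130  36  15  12   1   0   1   0   0   0
211   2   0   2   1   0  11  34  38 1011 105 104 100 102  39  35   9  -1  -1   3   2
[... 734 characters left out ...]
   2   0  -1
238   1   0   0   0   7   9  37  38  35  42  41  35  33  36  26  12   0   3  -2   0   0   2
241  -3  -1   2   0   9  12  35  24  36  37  32  39  36  37   8   8   2  -1  -1   1   1   2
244   3   0   4   3   8  37  35   9  12  11   8  10   9  38  12   9  -2   2   0   0   0   0
247   0  -2   1  -1   2   0  -1   1   2  -1   5   4   2  22   6  -3   0   2   0   0   2   0
250   0   0  -1   1  -1  -1  -4   0   3   0   4   0  -1   0   0  -3   3   2   1   0   0  -2
253   1  -1   0   3   0  -1   0  -1   2  -1  -1   0   0   0   1   0  -2  -2   2  -2   1   1
(309, 218) [ 0.52  -0.005  0.038]
(313, 200) [ 0.547 -0.009  0.128]
(313, 190) [ 0.576 -0.01   0.108]
(309, 245) [ 0.453 -0.007  0.01 ]
```

View pics/topz.png

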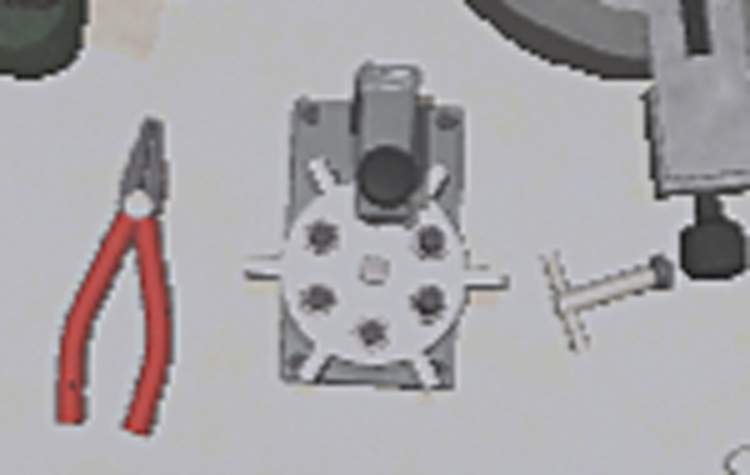

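View pics/sidez.png

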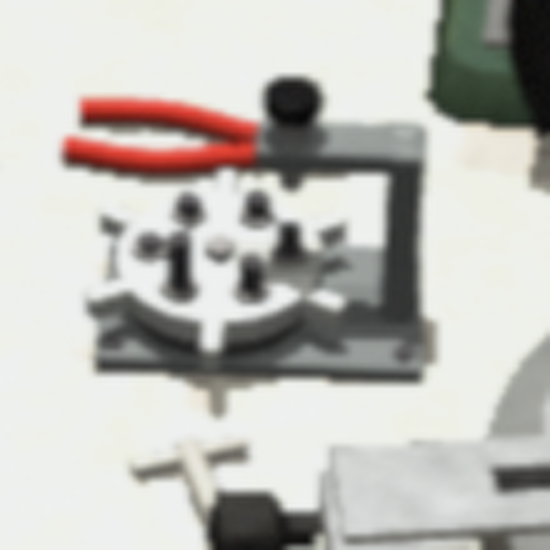

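Reading the zooms: the tallest post (66 mm) is at the front right, around pixel (320,229), which is 240° from the turret's x axis. That makes the wheel -2.09, so it needs two clicks. Next I work out the turret pose and the travel.

```bash
cat >> h.py <<'E'
def ray(n,u,v,z):
    c=arm.calibration(n); T=np.linalg.inv(c["camera_from_world"])
    r=T[:3,:3]@[(u-c["cx"])/c["fx"],(v-c["cy"])/c["fy"],1]; return T[:3,3]+r*(z-T[2,3])/r[2]
def tool(target):
    "shift in tool mm to world target"
    from scipy.spatial.transform import Rotation as R
    s=arm.state(); return (R.from_quat(s["eef_rot"]).inv().apply(np.array(target)-s["tcp_pos"])*1000).round(1)
E
python3 - <<'E'
from h import *
f=lambda u,v,z: ray("top",235+u/5-.4,170+v/5-.4,z)
k=f(387,177,.128);h=f(374,269,.038);l=f(247,268,.036);r=f(507,281,.036)
print("knob",k,"hub",h,"mid",(l+r)/2,"L",l,"R",r)
print("yaws",np.degrees(np.arctan2(k[1]-h[1],k[0]-h[0])),np.degrees(np.arctan2(-(l-r)[0],(l-r)[1])),np.linalg.norm((k-h)[:2]))
W=cloud("top",np.load("top0.npy"))
m=(abs(W[...,2]-.036)<.006)&(np.linalg.norm(W[...,:2]-h[:2],axis=-1)<.07); print("disc mean",W[m].mean(0))
m=(W[...,2]>.12)&(W[...,2]<.14)&(np.linalg.norm(W[...,:2]-k[:2],axis=-1)<.03); print("knob mean",W[m].mean(0),m.sum())
# bbox of foot/key
for nm,uv in dict(key1=(545,255),key2=(580,350),foot1=(282,383),foot2=(455,388),foot3=(295,100),foot4=(463,107)).items(): print(nm,f(*uv,.01))
print(tool([.42,0,.2]))
E
```

```text
knob [ 0.53491041 -0.00660131  0.128     ] hub [ 0.50560523 -0.00588105  0.038     ] mid [ 0.50312619 -0.00741848  0.036     ] L [0.50502823 0.05863242 0.036     ] R [ 0.50122415 -0.07346939  0.036     ]
yaws -1.4079302897252235 -1.6494643213304958 0.02931403719428647
disc mean [ 0.50136212 -0.00487481  0.03656466]
knob mean [ 0.53612304 -0.00688796  0.12804598] 108
key1 [ 0.51932611 -0.09650093  0.01      ]
key2 [ 0.469928   -0.11424314  0.01      ]
foot1 [0.44933968 0.03948754 0.01      ]
foot2 [ 0.44879714 -0.04977507  0.01      ]
foot3 [0.59995041 0.0354889  0.01      ]
foot4 [ 0.59792233 -0.053631    0.01      ]
[-408.  -450.    31.2]
```

Request:
{"method": "servo_tool", "body": {"moves": [[[-25.5, -28, 2], 0], [[-25.5, -28, 2], 0], [[-25.5, -28, 2], 0], [[-25.5, -28, 2], 0], [[-25.5, -28, 2], 0], [[-25.5, -28, 2], 0], [[-25.5, -28, 2], 0], [[-25.5, -28, 2], 0], [[-25.5, -28, 2], 0], [[-25.5, -28, 2], 0]], "claw": -1}}

```text
time_s: 0.93
tcp_pos: [0.3121, 0.2, 0.2111]
eef_rot: [0.119, 0.993, 0.0, 0.0]
force: [0.8, 0.8, 0.6]
finger_gap: 0.0003
gripper_force: 0.0
```

Request:
{"method": "servo_tool", "body": {"moves": [[[-25.5, -28, 2], 0], [[-25.5, -28, 2], 0], [[-25.5, -28, 2], 0], [[-25.5, -28, 2], 0], [[-25.5, -28, 2], 0], [[-25.5, -28, 2], 0], [[0, 0, 0], 0.11], [[0, 0, 0], 0.11], [[0, 0, 0], 0.11], [[0, 0, 0], 0.11]]}}

```text
time_s: 1.77
tcp_pos: [0.4204, 0.0017, 0.1989]
eef_rot: [0.336, 0.942, -0.0, -0.0]
force: [0.1, 0.0, -1.1]
finger_gap: -0.0001
gripper_force: 0.0
```

Run:
```python
from h import *
s=arm.state(); print(s["time_s"],s["tcp_pos"],s["eef_rot"],s["finger_gap"],s["force"])
p,d=arm.capture("top"); q,e=arm.capture("side")
a=cv2.resize(p[130:280,210:410],(800,600))[:,:,::-1]; b=cv2.resize(q[140:300,170:380],(788,600))[:,:,::-1]
cv2.imwrite("pics/s1.png",cv2.resize(np.hstack([a,b]),(800,300)))
print(tool([.408,-.003,.026]),tool([.436,-.004,.026]))
```

```text
1.7667 [0.42044862 0.00171932 0.19887567] [ 3.36468535e-01  9.41694605e-01 -1.44873048e-04 -4.18837652e-04] -0.00012093701208304524 [ 0.0629668   0.00691557 -1.14165436]
[  6.4 -11.7 173. ] [-16.    5.2 173. ]
```

View pics/s1.png

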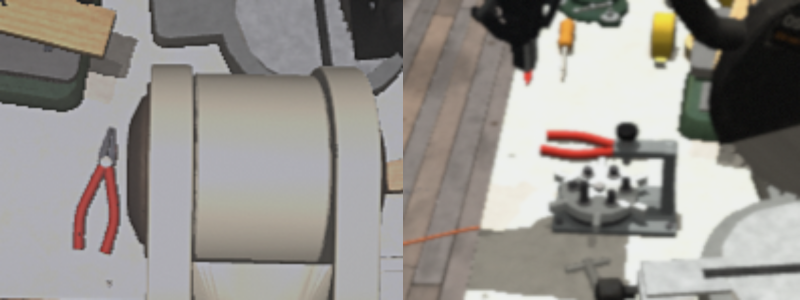

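The side view shows the shut finger hovering in front of the turret, and the wheel hasn't moved. The top view is blocked by the arm. I'll descend in front and then enter the gap.

Request:
{"method": "servo_tool", "body": {"moves": [[[3, -6, 10], 0], [[3, -6, 20], 0], [[0, 0, 25], 0], [[0, 0, 25], 0], [[0, 0, 25], 0], [[0, 0, 25], 0], [[0, 0, 20], 0], [[0, 0, 15], 0], [[0, 0, 8], 0], [[0, 0, 0], 0]]}}

```text
time_s: 2.7
tcp_pos: [0.4072, -0.0033, 0.0247]
eef_rot: [0.332, 0.943, -0.0, -0.001]
force: [-0.7, 0.0, 0.3]
finger_gap: -0.0001
gripper_force: 0.0
```

Run:
```python
from h import *
s=arm.state(); print(s["time_s"],s["tcp_pos"],s["force"]); print(tool([.432,-.004,.026]))
q,e=arm.capture("side"); cv2.imwrite("pics/s2.png",cv2.resize(q[170:290,200:360],(640,480),interpolation=2)[:,:,::-1])
```

```text
2.7 [ 0.40719729 -0.00329857  0.02470041] [-0.69991271  0.00483168  0.26930422]
[-19.8  15.   -1.4]
```

View pics/s2.png

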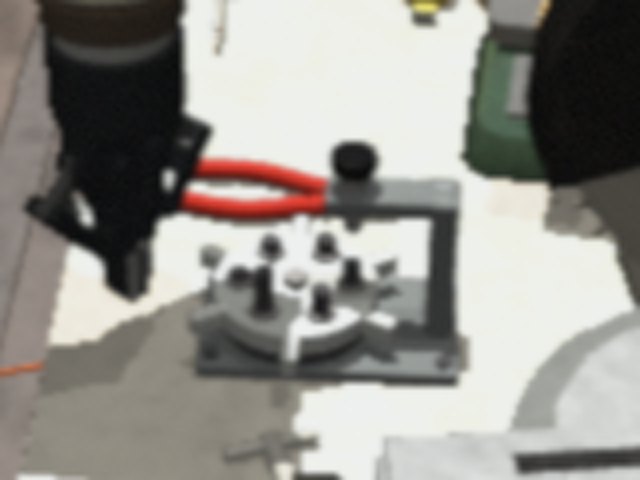

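Run:
```python
from h import *
from scipy.spatial.transform import Rotation as R
s=arm.state(); q,e=arm.capture("side"); W=cloud("side",e)
L=R.from_quat(s["eef_rot"]).inv().apply((W[e>0]-s["tcp_pos"]))*1000
L=L[(abs(L[:,0])<60)&(abs(L[:,1])<75)&(L[:,2]>-140)&(L[:,2]<8)]
for y in range(-75,75,10):
    m=L[(L[:,1]>=y)&(L[:,1]<y+10)]
    if len(m): print(y,len(m),"z lowest",np.sort(m[:,2])[-4:].round(), "x",m[:,0].min().round(),m[:,0].max().round())
m=L[L[:,2]>-40]; print("tip x,y",m.min(0),m.max(0))
```

```text
-65 43 z lowest [-85. -84. -84. -82.] x -15.0 11.0
-55 64 z lowest [-72. -72. -70. -69.] x -14.0 10.0
-45 144 z lowest [-63. -60. -58. -58.] x -15.0 11.0
-35 148 z lowest [-50. -49. -47. -46.] x -30.0 22.0
-25 126 z lowest [-52. -50. -47. -45.] x -35.0 8.0
-15 244 z lowest [-8. -8. -7. -5.] x -39.0 16.0
-5 134 z lowest [1. 1. 2. 3.] x -59.0 4.0
5 177 z lowest [-1.  2.  2.  2.] x -60.0 -6.0
15 57 z lowest [-10.  -9.  -9.  -9.] x -60.0 -5.0
25 74 z lowest [-8. -4. -2.  3.] x -60.0 -7.0
35 104 z lowest [-9. -9. -9. -9.] x -60.0 2.0
45 100 z lowest [-1.  0.  1.  2.] x -54.0 3.0
55 50 z lowest [-9. -9. -8. -8.] x -59.0 2.0
65 44 z lowest [-10.  -9.  -8.  -7.] x -60.0 -32.0
tip x,y [-59.99753194 -13.70431643 -39.28179214] [ 5.73921835 74.8521733   3.0847421 ]
```

Request:
{"method": "servo_tool", "body": {"moves": [[[-5, 4, -3], 0], [[-5, 4, 0], 0], [[-5, 4, 0], 0], [[-5, 3, 0], 0], [[-4, -4.5, 0], 0], [[-4, -4.5, 0], 0], [[-4, -5, 0], 0], [[-4, -2, 0], 0], [[-4, -2, 0], 0], [[0, 0, 0], 0]]}}

```text
time_s: 3.63
tcp_pos: [0.4374, -0.0316, 0.0291]
eef_rot: [0.334, 0.943, -0.0, -0.0]
force: [-1.0, 0.3, 0.6]
finger_gap: -0.0
gripper_force: 1.2
```

Run:
```python
from h import *
s=arm.state(); print(s["time_s"],s["tcp_pos"],s["force"]); hub=np.array([.504,-.006,.028])
for w in((-63,-39),(-51.5,-53.5)): print(tool(hub+np.array([*w,0])/1000))
```

```text
3.6333 [ 0.43740434 -0.03156007  0.02912983] [-1.02934141  0.32141182  0.56404544]
[-11.3  -8.2   1.1]
[-29.3 -12.2   1.1]
```

Now at the lug. I push to half a click, looking from the side.

Request:
{"method": "servo_tool", "body": {"moves": [[[-4, -3, 0.3], 0], [[-4, -3, 0.3], 0], [[-4, -2, 0.3], 0], [[-4, -1.5, 0], 0], [[-4, -1, 0], 0], [[-4, -1, 0], 0], [[-3, -0.5, 0], 0], [[0, 0, 0], 0], [[0, 0, 0], 0], [[0, 0, 0], 0]]}}

```text
time_s: 4.47
tcp_pos: [0.4509, -0.0572, 0.0283]
eef_rot: [0.333, 0.943, -0.0, -0.0]
force: [-1.1, 0.1, -0.1]
finger_gap: -0.0001
gripper_force: 0.2
```

Run:
```python
from h import *
s=arm.state(); print(s["time_s"],s["tcp_pos"],(s["tcp_pos"]-[.504,-.006,0]),s["force"])
q,e=arm.capture("side"); cv2.imwrite("pics/s3.png",cv2.resize(q[170:290,200:360],(640,480),interpolation=2)[:,:,::-1])
```

```text
4.4667 [ 0.45092034 -0.05718023  0.02833949] [-0.05307966 -0.05118023  0.02833949] [-1.06476036  0.09769186 -0.07174601]
```

View pics/s3.png

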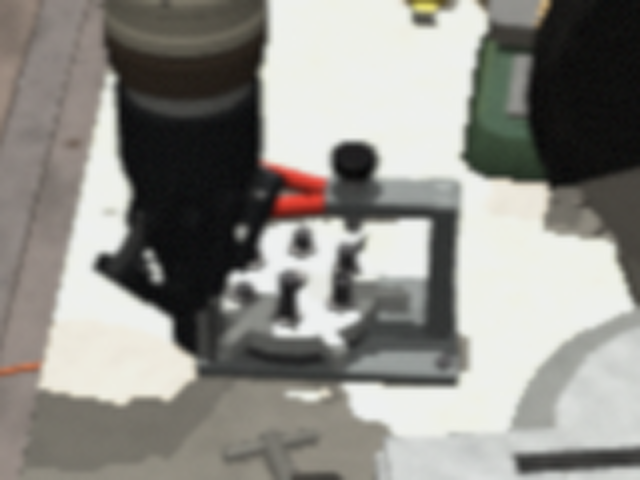

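The wheel is turned part of the way: the right lug has moved from (290,350) to (335,345), and the tall post is now at (290,290). I push a little further.

Request:
{"method": "servo_tool", "body": {"moves": [[[-3, -0.3, 0], 0], [[-3, 0, 0], 0], [[-2, 0, 0], 0], [[0, 0, 0], 0], [[0, 0, 0], 0], [[0, 0, 0], 0], [[0, 0, 0], 0], [[0, 0, 0], 0], [[0, 0, 0], 0], [[0, 0, 0], 0]]}}

```text
time_s: 5.35
tcp_pos: [0.4571, -0.0624, 0.0284]
eef_rot: [0.333, 0.943, 0.0, 0.0]
force: [-0.1, 0.1, -0.5]
finger_gap: 0.0001
gripper_force: 0.0
```

```bash
cat >> h.py <<'E'
def tallang(name):
    "angle of points 58..68 mm high, near the post circle (side cloud)"
    q,e=arm.capture("side"); W=cloud("side",e)-[.504,-.006,0]
    r=np.linalg.norm(W[...,:2],axis=-1)
    m=(e>0)&(W[...,2]>.060)&(W[...,2]<.070)&(abs(r-.032)<.008); P=W[m]
    s=arm.state(); print(s["time_s"],(s["tcp_pos"]-[.504,-.006,0]).round(4),s["force"].round(2))
    print(len(P),np.sort(np.degrees(np.arctan2(P[:,1],P[:,0]))%360).round(),P.mean(0).round(3))
    cv2.imwrite(name,cv2.resize(q[170:290,200:360],(640,480),interpolation=2)[:,:,::-1])
E
python3 -c "
from h import *
tallang('pics/s4.png')"
```

```text
5.4 [-0.047  -0.0564  0.0284] [ 0.23 -0.04  1.45]
25 [290. 290. 291. 292. 293. 294. 294. 295. 296. 296. 297. 298. 299. 299.
 300. 300. 301. 302. 303. 304. 304. 307. 307. 307. 309.] [ 0.016 -0.029  0.065]
```

The first click is in: the tall post is at 300°, so the wheel is at about -1.05. I retract radially and go back to the front.

Request:
{"method": "servo_tool", "body": {"moves": [[[0, -6, 0], 0], [[0, -9, 0], 0], [[0, -10, 0], 0], [[0, -9, 0], 0], [[12, 4, 0], 0], [[15, 8, 0], 0], [[15, 9, 0], 0], [[15, 9, 0], 0], [[12, 8, 0], 0], [[0, 0, 0], 0]]}}

```text
time_s: 6.23
tcp_pos: [0.4047, -0.0146, 0.0284]
eef_rot: [0.333, 0.943, 0.0, -0.0]
force: [-0.1, -0.1, -0.1]
finger_gap: 0.0
gripper_force: 0.0
```

```bash
python3 -c "
from h import *
tallang('pics/s5.png'); print(tool([.4072,-.0033,.028]))"
```

```text
6.2833 [-0.0987 -0.0094  0.0285] [-0.18  0.81  0.25]
24 [290. 290. 291. 292. 293. 293. 293. 295. 296. 296. 298. 299. 299. 299.
 300. 301. 303. 303. 304. 304. 307. 307. 310. 310.] [ 0.016 -0.029  0.065]
[ 6.1 10.6  0.5]
```

Request:
{"method": "servo_tool", "body": {"moves": [[[-2, 6.5, 0], 0], [[-4, 6.5, 0], 0], [[-4, 6.5, 0], 0], [[-4, 6, 0], 0], [[-4, -4.5, 0], 0], [[-4, -4.5, 0], 0], [[-4, -5, 0], 0], [[-4, -2, 0], 0], [[-4, -2, 0], 0], [[0, 0, 0], 0]]}}

```text
time_s: 7.12
tcp_pos: [0.4369, -0.0323, 0.0282]
eef_rot: [0.334, 0.943, -0.0, -0.0]
force: [-2.1, 2.2, -1.0]
finger_gap: 0.0001
gripper_force: 1.1
```

Request:
{"method": "servo_tool", "body": {"moves": [[[-4, -3, 0], 0], [[-4, -3, 0], 0], [[-4, -2, 0], 0], [[-4, -1.5, 0], 0], [[-4, -1, 0], 0], [[-4, -1, 0], 0], [[-3, -0.5, 0], 0], [[0, 0, 0], 0], [[0, 0, 0], 0], [[0, 0, 0], 0]]}}

```text
time_s: 7.95
tcp_pos: [0.4504, -0.0578, 0.0283]
eef_rot: [0.333, 0.943, -0.0, -0.0]
force: [-0.6, 0.7, 0.0]
finger_gap: 0.0002
gripper_force: 0.2
```

```bash
python3 -c "
from h import *
tallang('pics/s6.png'); print(tool([.4571,-.0624,.028]))"
```

```text
8.0 [-0.0536 -0.0518  0.0284] [-0.72  0.24  0.52]
26 [317. 317. 317. 318. 318. 318. 318. 319. 319. 320. 320. 321. 322. 323.
 323. 325. 326. 327. 327. 328. 328. 328. 332. 332. 335. 338.] [ 0.027 -0.02   0.065]
[-8.1  0.6  0.4]
```

Request:
{"method": "servo_tool", "body": {"moves": [[[-2, 0, 0], 0], [[-2, 0, 0], 0], [[-2, 0, 0], 0], [[-1, 0, 0], 0], [[0, 0, 0], 0], [[0, 0, 0], 0], [[0, 0, 0], 0], [[0, 0, 0], 0], [[0, 0, 0], 0], [[0, 0, 0], 0]]}}

```text
time_s: 8.83
tcp_pos: [0.4559, -0.0622, 0.0284]
eef_rot: [0.333, 0.943, 0.0, -0.0]
force: [0.3, 0.3, 0.6]
finger_gap: 0.0002
gripper_force: 0.0
```

```bash
python3 -c "
from h import *
tallang('pics/s7.png')"
```

```text
8.8833 [-0.0481 -0.0562  0.0284] [-0.44 -0.04  0.37]
25 [  0.   1.   1.   3.   5.   5.   7.  11. 349. 350. 350. 350. 352. 352.
 353. 355. 355. 356. 356. 356. 356. 357. 357. 358. 359.] [ 0.033 -0.002  0.065]
```

View pics/s7.png

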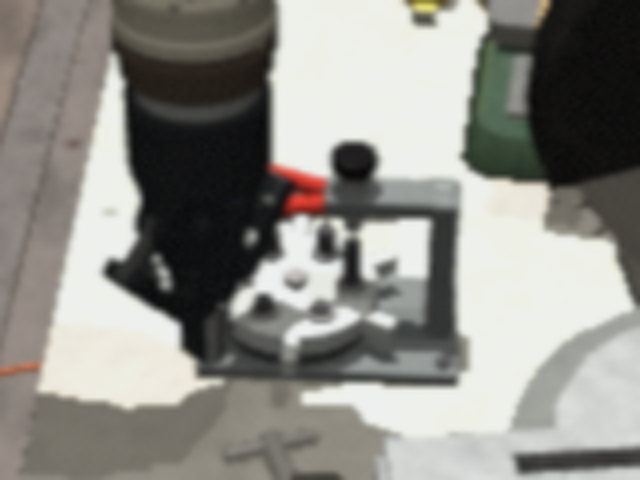

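The second click is in: the tall post stands under the rod at (350,255). I retract, rise and go over the knob.

Request:
{"method": "servo_tool", "body": {"moves": [[[0, -7, 0], 0], [[0, -10, 0], 0], [[0, -10, 0], 0], [[0, -8, 0], 0], [[0, 0, -15], 0], [[0, 0, -25], 0], [[0, 0, -30], 0], [[0, 0, -30], 0], [[0, 0, -20], 0], [[0, 0, 0], 0]]}}

```text
time_s: 9.72
tcp_pos: [0.4352, -0.0904, 0.1529]
eef_rot: [0.334, 0.943, 0.0, 0.003]
force: [0.5, 0.1, 0.9]
finger_gap: -0.0001
gripper_force: 0.0
```

```bash
python3 -c "
from h import *
tallang('pics/s8.png')
q,e=arm.capture('side'); W=cloud('side',e); m=(e>0)&(abs(W[...,2]-.128)<.004)&(np.linalg.norm(W[...,:2]-[.5355,-.0068],axis=-1)<.025); P=W[m]; print(P.min(0),P.max(0),P.mean(0),np.percentile(W[m][:,2],[50,90]))
print(tool([.5355,-.0068,.145]))"
```

```text
9.7667 [-0.0694 -0.0843  0.1505] [0.38 0.31 0.29]
23 [  1.   4.   4.   4.   5.  10.  10.  11. 346. 348. 350. 350. 352. 353.
 353. 354. 354. 354. 355. 355. 356. 357. 357.] [ 0.033 -0.001  0.065]
[ 0.52496891 -0.02052325  0.12431608] [0.54901119 0.00656892 0.13125732] [ 0.53689664 -0.00828418  0.12753798] [0.12778885 0.1289911 ]
[-26.5 128.6   3.9]
```

Request:
{"method": "servo_tool", "body": {"moves": [[[-2, 8, 0], 0], [[-3, 14, 0], 0], [[-3, 16, 0], 0], [[-3, 16, 0], 0], [[-3, 16, 0], 0], [[-3, 16, 0], 0], [[-3, 16, 0], 0], [[-3, 15, 0], 0], [[-3, 11, 0], 0], [[0, 0, 0], 0]]}}

```text
time_s: 10.65
tcp_pos: [0.5359, -0.0045, 0.1468]
eef_rot: [0.333, 0.943, -0.0, -0.001]
force: [0.1, -0.5, 0.4]
finger_gap: 0.0001
gripper_force: 0.0
```

```bash
python3 -c "
from h import *
tallang('pics/s9.png'); print(tool([.5363,-.0073,.128]))"
```

```text
10.7 [0.031  0.0008 0.1471] [-0.21  0.33  0.24]
23 [  1.   4.   5.   9.  12.  12. 347. 348. 348. 349. 352. 353. 353. 355.
 355. 356. 356. 356. 357. 357. 360. 360. 360.] [ 0.033 -0.001  0.065]
[-2.3 -0.8 19.1]
```

Request:
{"method": "servo_tool", "body": {"moves": [[[-2, -1, 5], 0], [[0, 0, 5], 0], [[0, 0, 5], 0], [[0, 0, 3], 0], [[0, 0, 2], 0], [[0, 0, 2], 0], [[0, 0, 2], 0], [[0, 0, 1], 0], [[0, 0, 0], 0], [[0, 0, 0], 0]]}}

```text
time_s: 11.53
tcp_pos: [0.5356, -0.0083, 0.1236]
eef_rot: [0.333, 0.943, -0.0, 0.0]
force: [-1.0, -1.2, 1.9]
finger_gap: 0.0001
gripper_force: 0.9
```

Request:
{"method": "servo_tool", "body": {"moves": [[[0, 0, 1], 0], [[0, 0, 1], 0], [[0, 0, 1], 0], [[0, 0, 1], 0], [[0, 0, 0], 0], [[0, 0, 0], 0], [[0, 0, 0], 0], [[0, 0, 0], 0], [[0, 0, 0], 0], [[0, 0, 0], 0]]}}

```text
time_s: 12.37
tcp_pos: [0.5356, -0.0083, 0.1195]
eef_rot: [0.333, 0.943, 0.0, 0.0]
force: [1.0, -0.4, 3.0]
finger_gap: 0.0002
gripper_force: 1.5
```

Request:
{"method": "servo_tool", "body": {"moves": [[[0, 0, 0.5], 0], [[0, 0, 0.5], 0], [[0, 0, 0.5], 0], [[0, 0, 0.3], 0], [[0, 0, 0], 0], [[0, 0, 0], 0], [[0, 0, 0], 0], [[0, 0, 0], 0], [[0, 0, 0], 0], [[0, 0, 0], 0]]}}

```text
time_s: 13.2
tcp_pos: [0.5357, -0.0083, 0.118]
eef_rot: [0.333, 0.943, 0.0, 0.0]
force: [-0.9, -1.0, 6.5]
finger_gap: -0.0
gripper_force: 3.1
```

Request:
{"method": "servo_tool", "body": {"moves": [[[0, 0, 0.4], 0], [[0, 0, 0.3], 0], [[0, 0, 0], 0], [[0, 0, 0], 0], [[0, 0, 0], 0], [[0, 0, 0], 0], [[0, 0, 0], 0], [[0, 0, 0], 0], [[0, 0, 0], 0], [[0, 0, 0], 0]]}}

```text
time_s: 14.03
tcp_pos: [0.5358, -0.0083, 0.118]
eef_rot: [0.333, 0.943, 0.0, 0.001]
force: [-2.7, -1.6, 10.0]
finger_gap: -0.0002
gripper_force: 5.2
```

The force rises while the position holds at z 0.118, so the rod is bottomed on the post. I release it and go up.

Request:
{"method": "servo_tool", "body": {"moves": [[[0, 0, -3], 0], [[0, 0, -4], 0], [[0, 0, -5], 0], [[0, 0, -8], 0], [[0, 0, -15], 0], [[0, 0, -20], 0], [[0, 0, -15], 0], [[0, 0, 0], 0], [[0, 0, 0], 0], [[0, 0, 0], 0]]}}

```text
time_s: 14.87
tcp_pos: [0.5353, -0.0082, 0.1861]
eef_rot: [0.333, 0.943, -0.0, -0.001]
force: [-0.3, -0.2, 0.5]
finger_gap: -0.0001
gripper_force: 0.0
```

```bash
python3 -c "
from h import *
tallang('pics/s10.png')
q,e=arm.capture('side'); W=cloud('side',e); m=(e>0)&(abs(W[...,2]-.126)<.012)&(np.linalg.norm(W[...,:2]-[.5355,-.0068],axis=-1)<.012); print('knob z',np.percentile(W[m][:,2],[50,80,90]))
print(arm.finish_job())"
```

```text
14.9167 [ 0.0311 -0.0022  0.1858] [ 0.19  0.09 -0.51]
25 [  1.   2.   5.   8.   9.   9. 349. 349. 350. 350. 351. 351. 351. 352.
 354. 354. 354. 355. 355. 357. 357. 357. 357. 360. 360.] [ 0.033 -0.002  0.065]
knob z [0.12775933 0.12899841 0.12932699]
the job is handed in; nothing more can be done
None
```

I turned the wheel two clicks counter-clockwise so the tallest post is under the rod, pressed the rod until it bottomed on that post, let it spring back up with the arm clear, and handed the job in; no verdict was returned.

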